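# Set the overedger's sprung edge guide to its sewing position

### The job

Set the carpet overedger's edge guide for sewing: with your fingertips on the front of its steel fence, push the sprung guide straight back until it meets its stop pin, then let it go so that it springs forward and its catch holds it at half travel. Only push from the front - do not grip the fence, do not touch the catch - and leave the other things on the bench where they are; finish clear of the guide.

Things in the scene. Friction and masses are not known exactly. Their poses are not given: they have to be found in the camera images.
- overedger: Carpet overedging machine fixed to the bench: grey bed plate 280 x 420 mm, 12 mm thick, white head on its right half, low edge guide on its left half. Origin on the bench; the bed reaches 130 mm to -x, 150 mm to +x, 210 mm to each side. +x points away from the operator and is the direction in which the guide is pushed, +y to the operator's left, z up. The guide behind its fence is under 40 mm high.
- head (a point): Centre of the white machine head, 105 mm above the bench, at (0.06, -0.12) m in the machine's frame. With handwheel and yarn tensions the head fills x -0.02 to 0.14, y -0.21 to -0.035, up to 230 mm high; its needle arm and presser foot reach forward to x = -0.09 at y -0.085 to -0.035.
- edge_guide (a joint): Push of the edge guide in m: 0 = fully forward (start, spring rest), 0.028 = held half way by the catch (sewing position), 0.056 = fully back on the stop pin, a hard stop. Spring force: 4 N at 0, 6 N at 0.028, 8.5 N at 0.056, plus 1 N drag. Pushed past 0.028 the catch drops in by itself and then holds the released guide at 0.028; let go earlier, the guide runs back to 0.
- stop_pin (a point): Top of the fixed stop pin, brass with a red cap, 10 mm across, 37 mm above the bench, standing in the 64 mm long slot of the sliding bar behind the fence: the front end of the slot meets it when the guide is fully back.
- fence_face (a point): Centre of the fence's flat front face, 31.5 mm above the bench; moves with the guide; axes of the machine. The fence stands across the push direction, 130 mm wide, from 13.5 to 49.5 mm above the bench. At joint value 0 it lies at (-0.100, 0.115) m in the machine's frame. In front of it, over its whole width, nothing stands but the bed plate (12 mm high, 30 mm deep).
- fence: The steel fence plate itself, 5 mm thick, 130 x 36 mm: the part to be pushed, on its front face. Origin: centre of the foot of its front face, at the height of the bed (12 mm above the bench); axes as the machine.
- fence_back: The red backing of the fence, 130 x 34 mm, directly behind the fence plate, moving with it; fence and backing together are 10 mm thick. Not to be touched: fingers pressing here mean that the fence is gripped or pulled. Origin as that of the fence.
- catch: The brass catch of the guide: a small sprung pawl with a roller nose and a thumb tail on an upright pivot, about 65 mm long, its top 31 mm above the bench, to the left of the slide bar and behind the fence. Not to be touched. Origin: its pivot, at (0.020, 0.151) m in the machine's frame, 24 mm above the bench.
- catch_turn (a joint): Angle of the catch in rad: 0 = resting in, engaged; about 0.2 when the tooth of the slide lifts it; it springs back to 0.
- oil_bottle: Bystander, not to be moved: small clear oil bottle with a red cap, upright, 42 mm across, 105 mm tall. Origin: centre of its underside.
- snips: Bystander, not to be moved: yarn snips lying flat, steel with blue grips, 115 x 40 x 8 mm. Origin: centre of its underside.
- screwdriver: Bystander, not to be moved: screwdriver lying flat, yellow handle, 160 mm long, 26 mm thick. Origin: centre of its underside.
- tape_measure: Bystander, not to be moved: yellow tape measure standing on edge, 70 x 34 x 60 mm high. Origin: centre of its underside.
- needle_tin: Bystander, not to be moved: flat tin for needles, blue with a bright lid, 92 x 62 x 23 mm. Origin: centre of its underside.
- red_cone: Bystander, not to be moved: large cone of dark red yarn, upright, 114 mm across the foot, 161 mm tall. Origin: centre of its underside.
- spool: Bystander, not to be moved: small upright spool of ochre thread, 42 mm across, 50 mm tall. Origin: centre of its underside.

How it is judged:
By the outcome, as a careful person would: the job done as asked, in the order asked, and still so for the second after the job is handed in, with the robot touching nothing.
It also fails if it takes over 35 s, if anything falls off the work surface, if the arm or the gripper's body presses on something with over 40 N, if the wrist force passes 120 N, or if a joint passes its speed limit or range.

### The arm

A 6-joint arm with a two-finger parallel gripper is mounted at the origin on the work surface. World frame = base frame: x ahead of the robot, y to its left, z up, the work surface at z = 0. Lengths are in m, angles in rad, forces in N, time in s.
With the tool pointing down it reaches from about 0.3 to 0.775 m from the base axis. Payload 14.6 kg.
Tool frame: the origin (TCP) lies at the very end of the fingers, on their centre line; the grasp point (between the pads) lies 19 mm behind it; x points along the fingers, z is the direction in which the jaws open and shut, and the axes are right-handed (so a half turn about x gives the same grasp; the last joint's range is limited). The gripper opens to 94 mm and grips with 3 to 60 N. Pads are 16 mm wide; open, the fingers measure 119 mm over their backs; the gripper's body (75 mm by 177 mm) begins 78 mm behind the grasp point.
Start: joints at [-1.352, 0.3, 1.521, -0, 1.321, -0.067], TCP at [0.155, -0.528, 0.205] pointing down, gripper open.
Joint ranges: [-3.03, 3.03], [-0.79, 2.21], [0.23, 2.52], [-1.04, 4.18], [0, 3.07], [-2.55, 2.55]. Speed limits (rad/s): [2.22, 2.22, 2.57, 3.14, 3.14, 3.14].

### API

Orientations are given as a rotation vector (axis times angle).
In Python, from bench import get_state, read_camera, sign_off gives the robot as it stands.
- The arm moves only by the tool arm_command, never from a script. Its argument "steps" is a list of rows, each an object of numbers: "jaw": the closure in counts, from 0 (fully open) to 255 (shut); "tx", "ty", "tz": the shift along the tool's x, y, z in mm; "rx", "ry", "rz": the turn, a rotation vector about the tool's x, y, z in degrees. A call has 1 to 20 rows; each row is the pose to reach, as a shift and turn from the pose commanded when the call began, along the tool's axes at that moment; what a row does not reach only later rows make up. A row lasts 1/8 s, in which the tool goes at most 62.5 mm and 10.7 degrees, less where a joint would pass 70% of its speed; a pose out of reach is approached as far as the arm can. A call with a gripper value outside its range is refused whole. The fingers move at their own pace and stop on an object; "force" is the grip in N (left out, the last holds). Time passes only in rows, so rows that repeat a pose let the fingers close. It gives the time, the measured TCP pose, the force and the opening at its end, in the units of the state.
- get_state(): the state, without advancing time (a new reading comes with each control period).
- read_camera(name): name is "side" or "top"; returns a dict with "img" (384x512x3 uint8, blue, green, red), "depth" (384x512 float32, m along the optical axis (not along the pixel's ray), 0 where there is no reading), "camera_matrix" (3x3 intrinsics, pixels), "R" (3x3) and "t" (3): a world point X has camera coordinates R X + t. Camera axes: x right, y down, z forward; pixel columns grow to the right and rows downward; lengths in m; the calibration is good to about 2 mm. A picture is of the moment at which its call begins.
- sign_off(): hands the job in, once; it reports no verdict.
The state is a dict: "t": time; "qpos": joint angles; "qvel": joint speeds; "effort": joint torques, N m; "position": TCP position; "ee_rot": TCP orientation; "contact_force": force on the tool from outside, world axes, zero at the start; "moment": the same for the moment, N m; "grip_width": opening from 0.0 (shut) to 1.0 (fully open).
Only numpy, scipy, OpenCV 4.12 (cv2) and the standard library are available. Lean on these libraries where they do the work, as an engineer would, in place of code of your own. Each camera call takes 0.05 s, during which the arm holds its last target. There are 200 camera calls.

## Working session

There is one attempt and no reset: what is moved stays moved. The work goes in short steps, Python scripts to look and compute and a tool call to move; the robot and the scene stay as the last step left them, time stands still between calls to the robot, and variables do not carry over. Pictures are saved under pics/ and viewed, about 8 in all and at most 12, crops included, and the job is handed in when it is done.

Besides the shell and the picture viewer there is one more tool, called after ">>>" in YAML: its name, and indented under it one key for each argument. arm_command: Moves the arm, as the interface text tells. Its arguments: {"type":"object","properties":{"steps":{"type":"array","items":{"type":"object","properties":{"jaw":{"type":"number"},"tx":{"type":"number"},"ty":{"type":"number"},"tz":{"type":"number"},"rx":{"type":"number"},"ry":{"type":"number"},"rz":{"type":"number"}}}},"force":{"type":"number"}},"required":["steps"]}

```bash
mkdir -p pics; cat > h.py <<'E'
import numpy as np, cv2
from bench import get_state, read_camera, sign_off
def snap(n):
    c=read_camera(n); np.savez(''+n+'.npz',**c); return c
def load(n): return dict(np.load(''+n+'.npz'))
def px2w(c,u,v,z=None):
    K,R,t=c['camera_matrix'],c['R'],c['t']
    r=R.T@np.linalg.solve(K,[u,v,1.]); o=-R.T@t
    d=float(c['depth'][int(round(v)),int(round(u))])
    pd=o+r*d
    return pd, (o+r*(z-o[2])/r[2] if z is not None else None)
def w2px(c,X):
    p=c['camera_matrix']@(c['R']@np.array(X,float)+c['t']); return p[:2]/p[2]
E
python3 - <<'E'
from h import *
for n in('top','side'):
    c=snap(n); cv2.imwrite(f'pics/{n}0.png',cv2.resize(c['img'],(768,576),interpolation=cv2.INTER_CUBIC))
    print(n,-c['R'].T@c['t'],c['R'][2])
s=get_state(); print(s)
E
```

```text
top [ 0.29819285 -0.03667779  1.37680575] [ 0.2141345  -0.01523675 -0.97668534]
side [ 0.19384609 -1.00802177  1.02034959] [ 0.26939596  0.69456481 -0.66708736]
{'t': 0.1, 'qpos': array([-1.35156242e+00,  3.00401652e-01,  1.52152806e+00, -3.30659556e-05,
        1.32071600e+00, -6.65840701e-02]), 'qvel': array([ 0.00151778, -0.00142055, -0.0016224 ,  0.00028464, -0.00131541,
        0.00056444]), 'effort': array([ 1.63886365e-03, -5.32636642e+01, -3.53280473e+01,  7.09598651e-02,
        2.34492804e-02, -6.31534726e-05]), 'position': array([ 0.15501222, -0.52744873,  0.20494686]), 'ee_rot': array([ 0.99677922,  1.33180313, -0.9956796 ]), 'contact_force': array([-0.77484397, -0.60426985,  0.62662189]), 'moment': array([-0.0058607 , -0.00012864, -0.02048782]), 'grip_width': 1.0029479871319937}
```

View pics/top0.png

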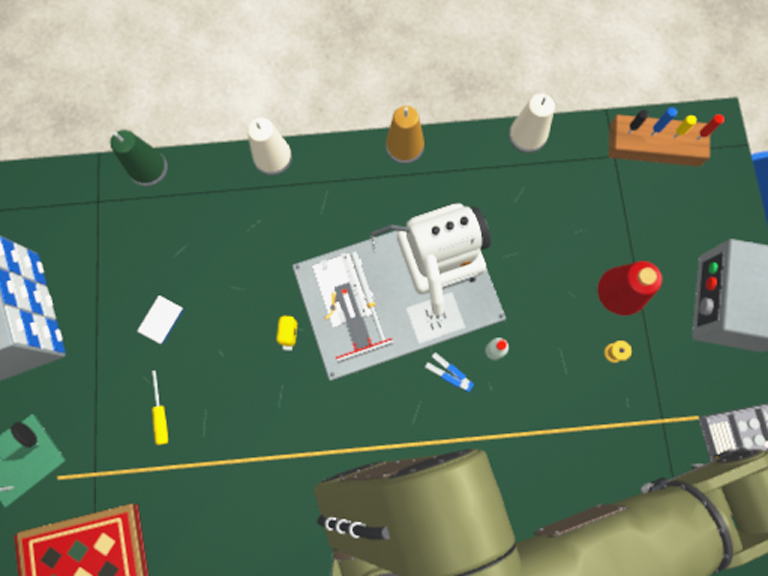

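View pics/side0.png

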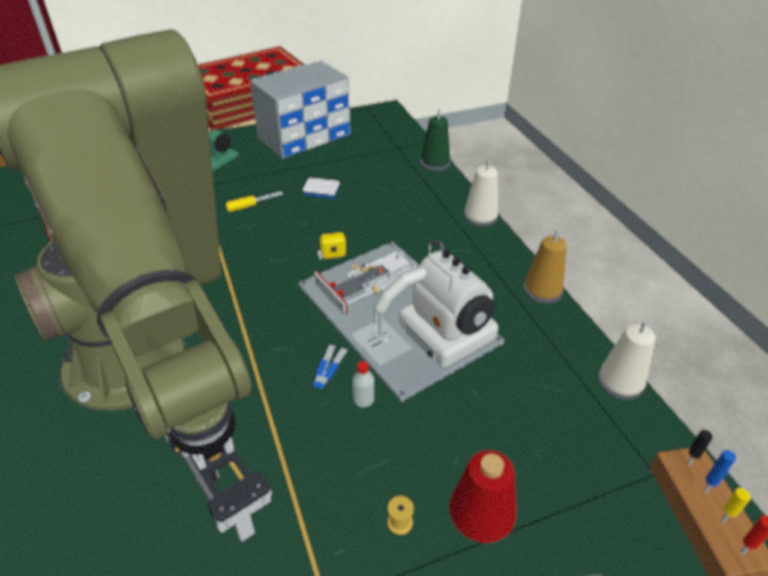

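The top view shows the machine with bed corners near (294,265), (331,379) and (505,318), and the fence from (337,359) to (392,340). The tape is left of the bed, with the snips and oil bottle in front of its right half. Next, an enlarged crop.

```bash
python3 - <<'E'
from h import *
c=load('top')
cv2.imwrite('pics/crop1.png',cv2.resize(c['img'][165:260,185:345],(800,475),interpolation=cv2.INTER_CUBIC))
for n,u,v,z in [('BL',294,265,.012),('FL',331,379,.012),('FR',505,318,.012)]:
    print(n,*px2w(c,u/1.5,v/1.5,z))
E
```

```text
BL [0.67892099 0.16038164 0.01135496] [0.67874113 0.16028855 0.012     ]
FL [ 0.41289695  0.09569284 -0.00640967] [0.41137032 0.09393108 0.012     ]
FR [ 0.51412189 -0.30967205 -0.00620851] [ 0.51127901 -0.30607786  0.012     ]
```

View pics/crop1.png

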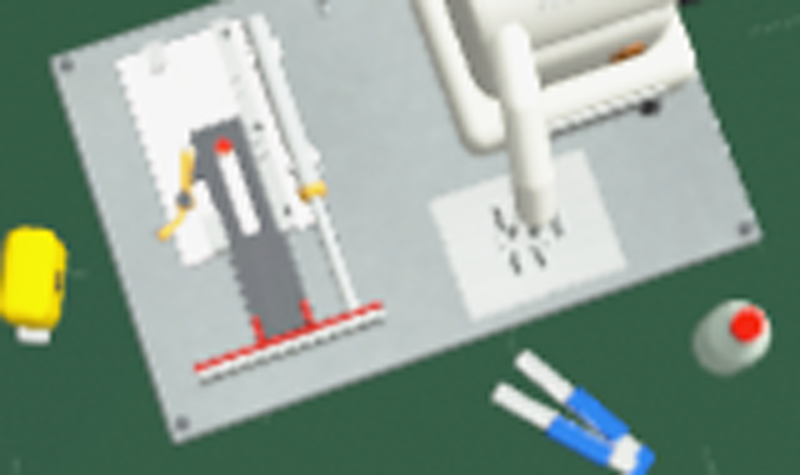

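The crop shows bed corners at (52,60), (175,442) and (761,238), the pin cap at (224,146), the catch pivot at (184,200) and the fence top front edge from about (201,381) to (384,317). The front is clear. Now I fit the pose.

```bash
python3 - <<'E'
from h import *
from scipy.optimize import least_squares
from scipy.spatial.transform import Rotation as Ro
c=load('top')
obs=[((52,60),(.150,.210,.012)),((175,442),(-.130,.210,.012)),((761,238),(-.130,-.210,.012)),
     ((201,381),(-.100,.180,.0495)),((384,317),(-.100,.050,.0495)),((184,200),(.020,.151,.031))]
P=[185+(a[0]+.5)/5-.5 for a,_ in obs]; Q=[165+(a[1]+.5)/5-.5 for a,_ in obs]
def T(p,X): cs,sn=np.cos(p[2]),np.sin(p[2]); return [p[0]+cs*X[0]-sn*X[1],p[1]+sn*X[0]+cs*X[1],X[2]]
f=lambda p:np.concatenate([w2px(c,T(p,X))-[u,v] for (_,X),u,v in zip(obs,P,Q)])
r=least_squares(f,[.53,-.1,.25]); p=r.x
print(p,r.fun.reshape(-1,2).round(2))
print('fence',T(p,(-.1,.115,.0315)),'push 56 ->',T(p,(-.044,.115,.0315)))
pc=px2w(c,185+224.5/5-.5,165+146.5/5-.5,.037)[1];d=pc[:2]-p[:2]
print('pin machine frame',np.array([[np.cos(p[2]),np.sin(p[2])],[-np.sin(p[2]),np.cos(p[2])]])@d, np.degrees(p[2]))
s=get_state(); R=Ro.from_rotvec(s['ee_rot']).as_matrix(); print(R.round(4))
np.savez('pose',p=p)
# depth of fence top, bed near
for X in [(-.098,.115,.0495),(-.098,.15,.0495),(-.115,.115,.012),(-.15,.115,0)]:
    u,v=w2px(c,T(p,X)); print(X,px2w(c,u,v)[0],T(p,X))
# bystanders: heights in the region near approach
g=[(T(p,(x,y,.0))) for x in (-.2,-.16) for y in np.arange(-.0,.21,.04)]
for X in g:
    u,v=w2px(c,X); print(np.round(X,3),px2w(c,u,v)[0].round(3)[2])
E
```

```text
[ 0.58574668 -0.07396363  0.24346981] [[-0.69 -0.33]
 [-0.26  0.53]
 [ 0.8   0.03]
 [-0.72  0.  ]
 [ 0.57 -0.35]
 [ 0.29  0.03]]
fence [np.float64(0.4609727206787158), np.float64(0.013537556684448282), 0.0315] push 56 -> [np.float64(0.5153211320195185), np.float64(0.027037563526332298), 0.0315]
pin machine frame [0.04534536 0.11495017] 13.949792775238816
[[-3.000e-04  9.594e-01  2.820e-01]
 [ 1.000e-03  2.820e-01 -9.594e-01]
 [-1.000e+00  0.000e+00 -1.100e-03]]
(-0.098, 0.115, 0.0495) [0.46417099 0.01440665 0.0393692 ] [np.float64(0.4629137353694588), np.float64(0.01401969978594414), 0.0495]
(-0.098, 0.15, 0.0495) [0.45466027 0.04808716 0.04793698] [np.float64(0.4544762310932813), np.float64(0.04798745687394579), 0.0495]
(-0.115, 0.115, 0.012) [0.4469228  0.0100811  0.00732527] [np.float64(0.44641511049814364), np.float64(0.00992148342322935), 0.012]
(-0.15, 0.115, 0) [ 0.41253622  0.00151366 -0.00107092] [np.float64(0.41244735341014205), np.float64(0.0014839791470518532), 0]
[ 0.392 -0.122  0.   ] 0.006
[ 0.382 -0.083  0.   ] -0.004
[ 0.372 -0.045  0.   ] -0.0
[ 0.363 -0.006  0.   ] -0.006
[0.353 0.033 0.   ] -0.003
[0.343 0.072 0.   ] 0.001
[ 0.43  -0.113  0.   ] -0.004
[ 0.421 -0.074  0.   ] -0.004
[ 0.411 -0.035  0.   ] -0.004
[0.402 0.004 0.   ] -0.002
[0.392 0.043 0.   ] 0.001
[0.382 0.082 0.   ] -0.002
```

>>> arm_command:
  steps:
    - {"jaw":255,"tx":0,"ty":99,"tz":-109,"rx":1}
    - {"jaw":255,"tx":0,"ty":198,"tz":-217,"rx":2.4}
    - {"jaw":255,"ty":297,"tz":-326,"rx":2.4}
    - {"jaw":255,"ty":396,"tz":-435,"rx":2.4}
    - {"jaw":255,"ty":396,"tz":-435,"rx":2.4}
    - {"jaw":255,"ty":396,"tz":-435,"rx":2.4}
    - {"jaw":255,"ty":396,"tz":-435,"rx":2.4}
    - {"jaw":255,"ty":396,"tz":-435,"rx":2.4}
    - {"jaw":255,"ty":396,"tz":-435,"rx":2.4}
    - {"jaw":255,"ty":396,"tz":-435,"rx":2.4}
    - {"jaw":255,"ty":396,"tz":-435,"rx":2.4}
    - {"jaw":255,"ty":396,"tz":-435,"rx":2.4}
    - {"jaw":255,"ty":396,"tz":-435,"rx":2.4}
    - {"jaw":255,"ty":396,"tz":-435,"rx":2.4}
    - {"jaw":255,"ty":396,"tz":-435,"rx":2.4}
    - {"jaw":255,"ty":396,"tz":-435,"rx":2.4}
  force: 10

```text
validation failed for argument at $.st...
```

>>> arm_command:
  steps:
    - {"jaw":255,"tx":0,"ty":396,"tz":-435,"rx":2.4,"ry":0,"rz":0}
    - {"jaw":255,"tx":0,"ty":396,"tz":-435,"rx":2.4,"ry":0,"rz":0}
    - {"jaw":255,"tx":0,"ty":396,"tz":-435,"rx":2.4,"ry":0,"rz":0}
    - {"jaw":255,"tx":0,"ty":396,"tz":-435,"rx":2.4,"ry":0,"rz":0}
    - {"jaw":255,"tx":0,"ty":396,"tz":-435,"rx":2.4,"ry":0,"rz":0}
    - {"jaw":255,"tx":0,"ty":396,"tz":-435,"rx":2.4,"ry":0,"rz":0}
    - {"jaw":255,"tx":0,"ty":396,"tz":-435,"rx":2.4,"ry":0,"rz":0}
    - {"jaw":255,"tx":0,"ty":396,"tz":-435,"rx":2.4,"ry":0,"rz":0}
    - {"jaw":255,"tx":0,"ty":396,"tz":-435,"rx":2.4,"ry":0,"rz":0}
    - {"jaw":255,"tx":0,"ty":396,"tz":-435,"rx":2.4,"ry":0,"rz":0}
    - {"jaw":255,"tx":0,"ty":396,"tz":-435,"rx":2.4,"ry":0,"rz":0}
    - {"jaw":255,"tx":0,"ty":396,"tz":-435,"rx":2.4,"ry":0,"rz":0}
    - {"jaw":255,"tx":0,"ty":396,"tz":-435,"rx":2.4,"ry":0,"rz":0}
    - {"jaw":255,"tx":0,"ty":396,"tz":-435,"rx":2.4,"ry":0,"rz":0}
  force: 10

```text
t: 1.85
position: [0.4122, 0.0006, 0.2055]
ee_rot: [1.029, 1.314, -1.029]
contact_force: [0.4, -0.1, 0.1]
grip_width: 0.005
```

>>> arm_command:
  steps:
    - {"jaw":255,"tx":50,"ty":0,"tz":0,"rx":0,"ry":0,"rz":0}
    - {"jaw":255,"tx":100,"ty":0,"tz":0,"rx":0,"ry":0,"rz":0}
    - {"jaw":255,"tx":140,"ty":0,"tz":0,"rx":0,"ry":0,"rz":0}
    - {"jaw":255,"tx":170,"ty":0,"tz":0,"rx":0,"ry":0,"rz":0}
    - {"jaw":255,"tx":180,"ty":0,"tz":0,"rx":0,"ry":0,"rz":0}
    - {"jaw":255,"tx":180,"ty":0,"tz":0,"rx":0,"ry":0,"rz":0}

```text
t: 2.6
position: [0.4124, 0.0011, 0.0257]
ee_rot: [1.028, 1.315, -1.028]
contact_force: [-0.3, -0.1, 0.4]
grip_width: 0.008
```

```bash
python3 - <<'E'
from h import *
c=snap('side'); p=np.load('pose.npz')['p']
u,v=w2px(c,[.45,.01,.03]).astype(int); print(u,v)
a=c['img'][max(0,v-60):v+60,max(0,u-80):u+80]
b=load('top'); c2=snap('top')['img'][165:260,185:345]
cv2.imwrite('pics/s2.png',cv2.resize(a,None,fx=5,fy=5,interpolation=cv2.INTER_CUBIC)[:600,:800])
E
```

```text
217 197
```

View pics/s2.png

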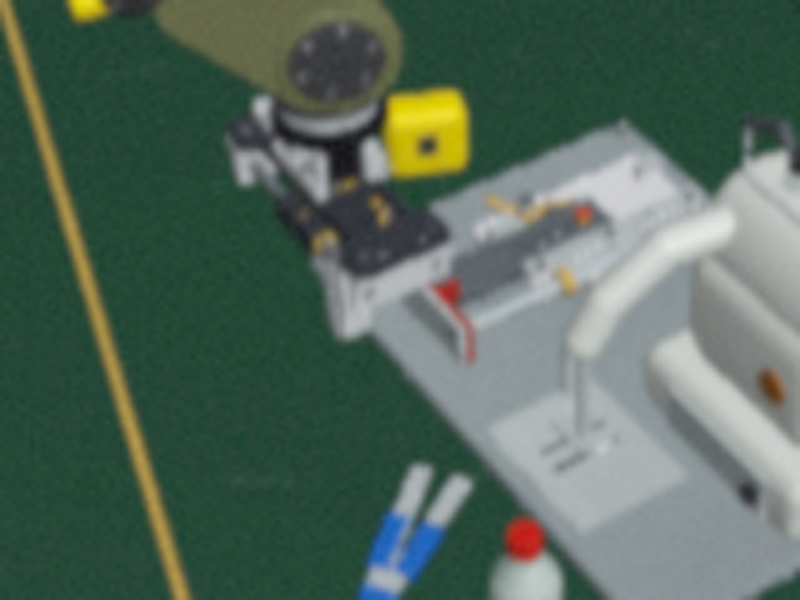

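The side crop shows the closed fingertips at about (345,310), just in front of the fence (430-470, 290-360), with nothing between. Now I push along tool y, which is machine +x.

>>> arm_command:
  steps:
    - {"jaw":255,"tx":0,"ty":15,"tz":0,"rx":0,"ry":0,"rz":0}
    - {"jaw":255,"tx":0,"ty":28,"tz":0,"rx":0,"ry":0,"rz":0}
    - {"jaw":255,"tx":0,"ty":36,"tz":0,"rx":0,"ry":0,"rz":0}
    - {"jaw":255,"tx":0,"ty":40,"tz":0,"rx":0,"ry":0,"rz":0}
    - {"jaw":255,"tx":0,"ty":44,"tz":0,"rx":0,"ry":0,"rz":0}
    - {"jaw":255,"tx":0,"ty":48,"tz":0,"rx":0,"ry":0,"rz":0}
    - {"jaw":255,"tx":0,"ty":48,"tz":0,"rx":0,"ry":0,"rz":0}

```text
t: 3.58
position: [0.4588, 0.0129, 0.0254]
ee_rot: [1.027, 1.315, -1.028]
contact_force: [-4.3, 0.0, 2.6]
grip_width: 0.003
```

>>> arm_command:
  steps:
    - {"jaw":255,"tx":0,"ty":5,"tz":0,"rx":0,"ry":0,"rz":0}
    - {"jaw":255,"tx":0,"ty":11,"tz":0,"rx":0,"ry":0,"rz":0}
    - {"jaw":255,"tx":0,"ty":17,"tz":0,"rx":0,"ry":0,"rz":0}
    - {"jaw":255,"tx":0,"ty":23,"tz":0,"rx":0,"ry":0,"rz":0}
    - {"jaw":255,"tx":0,"ty":29,"tz":0,"rx":0,"ry":0,"rz":0}
    - {"jaw":255,"tx":0,"ty":35,"tz":0,"rx":0,"ry":0,"rz":0}
    - {"jaw":255,"tx":0,"ty":40,"tz":0,"rx":0,"ry":0,"rz":0}
    - {"jaw":255,"tx":0,"ty":43,"tz":0,"rx":0,"ry":0,"rz":0}
    - {"jaw":255,"tx":0,"ty":43,"tz":0,"rx":0,"ry":0,"rz":0}

```text
t: 4.7
position: [0.5001, 0.0232, 0.0253]
ee_rot: [1.027, 1.316, -1.029]
contact_force: [-7.8, -1.5, 6.3]
grip_width: 0.003
```

>>> arm_command:
  steps:
    - {"jaw":255,"tx":0,"ty":2,"tz":0,"rx":0,"ry":0,"rz":0}
    - {"jaw":255,"tx":0,"ty":4,"tz":0,"rx":0,"ry":0,"rz":0}
    - {"jaw":255,"tx":0,"ty":5,"tz":0,"rx":0,"ry":0,"rz":0}
    - {"jaw":255,"tx":0,"ty":5,"tz":0,"rx":0,"ry":0,"rz":0}

```text
t: 5.2
position: [0.5048, 0.0244, 0.0253]
ee_rot: [1.027, 1.316, -1.029]
contact_force: [-6.9, -0.9, 4.6]
grip_width: 0.003
```

>>> arm_command:
  steps:
    - {"jaw":255,"tx":0,"ty":1,"tz":0,"rx":0,"ry":0,"rz":0}
    - {"jaw":255,"tx":0,"ty":1.5,"tz":0,"rx":0,"ry":0,"rz":0}
    - {"jaw":255,"tx":0,"ty":1.5,"tz":0,"rx":0,"ry":0,"rz":0}

```text
t: 5.58
position: [0.5059, 0.0247, 0.0253]
ee_rot: [1.027, 1.317, -1.029]
contact_force: [-9.8, -2.6, 6.3]
grip_width: 0.005
```

>>> arm_command:
  steps:
    - {"jaw":255,"tx":0,"ty":0.7,"tz":0,"rx":0,"ry":0,"rz":0}
    - {"jaw":255,"tx":0,"ty":1,"tz":0,"rx":0,"ry":0,"rz":0}
    - {"jaw":255,"tx":0,"ty":1,"tz":0,"rx":0,"ry":0,"rz":0}

```text
t: 5.95
position: [0.506, 0.0247, 0.0253]
ee_rot: [1.025, 1.318, -1.031]
contact_force: [-18.3, -4.6, 13.5]
grip_width: 0.005
```

>>> arm_command:
  steps:
    - {"jaw":255,"tx":0,"ty":0.7,"tz":0,"rx":0,"ry":0,"rz":0}
    - {"jaw":255,"tx":0,"ty":1,"tz":0,"rx":0,"ry":0,"rz":0}
    - {"jaw":255,"tx":0,"ty":1,"tz":0,"rx":0,"ry":0,"rz":0}

```text
t: 6.32
position: [0.506, 0.0247, 0.0253]
ee_rot: [1.024, 1.32, -1.033]
contact_force: [-26.0, -6.7, 19.4]
grip_width: 0.008
```

The force climbed to 27 N while the position stayed put, so the guide is on the stop pin. Now I let go straight backwards.

>>> arm_command:
  steps:
    - {"jaw":255,"tx":0,"ty":-15,"tz":0,"rx":0,"ry":0,"rz":0}
    - {"jaw":255,"tx":0,"ty":-50,"tz":0,"rx":0,"ry":0,"rz":0}
    - {"jaw":255,"tx":0,"ty":-85,"tz":0,"rx":0,"ry":0,"rz":0}
    - {"jaw":255,"tx":0,"ty":-110,"tz":0,"rx":0,"ry":0,"rz":0}
    - {"jaw":255,"tx":0,"ty":-110,"tz":0,"rx":0,"ry":0,"rz":0}
    - {"jaw":255,"tx":-60,"ty":-110,"tz":0,"rx":0,"ry":0,"rz":0}
    - {"jaw":255,"tx":-120,"ty":-110,"tz":0,"rx":0,"ry":0,"rz":0}
    - {"jaw":255,"tx":-170,"ty":-110,"tz":0,"rx":0,"ry":0,"rz":0}
    - {"jaw":255,"tx":-170,"ty":-110,"tz":0,"rx":0,"ry":0,"rz":0}

```text
t: 7.45
position: [0.4046, -0.0012, 0.199]
ee_rot: [1.03, 1.308, -1.023]
contact_force: [-1.0, -0.4, -1.1]
grip_width: 0.003
```

```bash
python3 - <<'E'
from h import *
o=load('side'); n=snap('side'); a=load('top'); t=snap('top')
p=np.load('pose.npz')['p']
im=t['img'][165:260,185:345]
cv2.imwrite('pics/s3.png',cv2.resize(n['img'][137:257,137:297],None,fx=5,fy=5,interpolation=cv2.INTER_CUBIC))
cv2.imwrite('pics/t3.png',cv2.resize(im,None,fx=5,fy=5,interpolation=cv2.INTER_CUBIC))
E
```

```text
(no output)
```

View pics/s3.png

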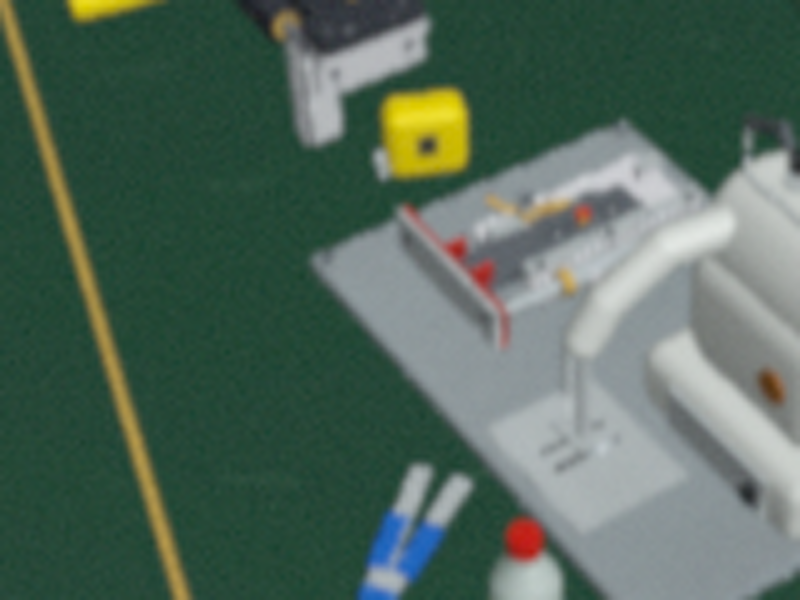

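View pics/t3.png

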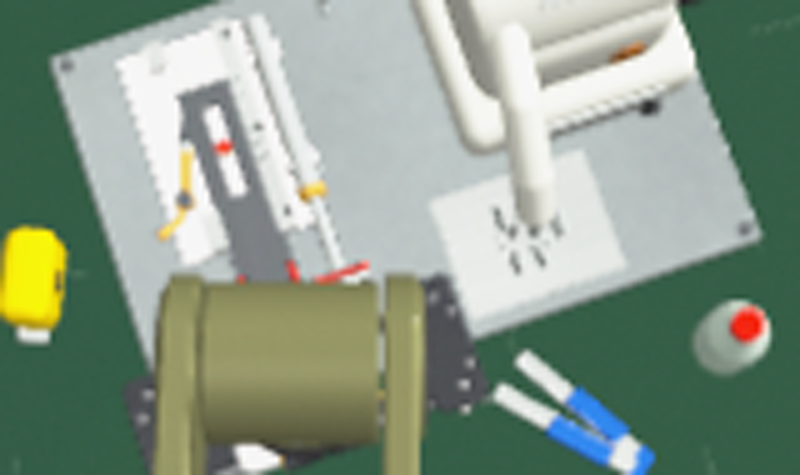

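Both crops agree: the pin cap (224,146) now sits mid-slot (205-245, 105-195), the fence has moved back, and the snips, tape and bottle are in their old positions. A numeric check follows, then hand-in if it fits.

```bash
python3 - <<'E'
from h import *
p=np.load('pose.npz')['p']; n=load('side'); t=load('top')
def T(X): cs,sn=np.cos(p[2]),np.sin(p[2]); return [p[0]+cs*X[0]-sn*X[1],p[1]+sn*X[0]+cs*X[1],X[2]]
for q in (0,.028,.056):
    f=lambda X:((w2px(n,T(X))-137+.5)*5-.5).round()
    print(q,'side crop: right top back',f((-.09+q,.05,.0495)),'left top back',f((-.09+q,.18,.0495)),
      'top crop right back',((w2px(t,T((-.09+q,.05,.0495)))-[185,165]+.5)*5-.5).round())
print(get_state()['contact_force'],get_state()['position'])
E
```

```text
0 side crop: right top back [478. 324.] left top back [379. 219.] top crop right back [382. 301.]
0.028 side crop: right top back [513. 307.] left top back [413. 204.] top crop right back [368. 261.]
0.056 side crop: right top back [547. 291.] left top back [446. 189.] top crop right back [354. 221.]
[-0.71532571  0.03029022  0.09681475] [ 0.40270139 -0.00107821  0.19524636]
```

```bash
python3 -c "
from h import *
print(sign_off(), get_state()['position'])"
```

```text
the job is handed in; nothing more can be done
the job is handed in; nothing more can be done
```

The edge guide is set at half travel, and the job is handed in. The hand-in gives no verdict.

- **Push:** I pushed the fence straight back with the closed fingertips on the middle of its front face. The fingertips stopped moving while the push force rose from about 10 to 27 N, which showed the guide was on the stop pin.
- **Release:** I backed straight off, then lifted clear to about 0.2 m above the bench. The whole run took about 7.5 s.

**Last checks:**
- **Guide position:** in the side and top pictures the fence's back corners lie where 0.028 m predicts, within about 8 pixels of a 5× crop. The 0 and 0.056 m positions would be 30–45 pixels away. The stop pin sits in the middle of its slot.
- **Catch:** in the top picture it looks as it did at the start. I did not measure its angle.
- **Bystanders:** the snips, oil bottle and tape measure have not moved. I did not recheck the needle tin, screwdriver, cone and spool; the arm stayed well above everything on its way to the guide.
- **Contact:** the force reading at the end was about 0.7 N, as at the start, so the robot was touching nothing.
- **Disagreements:** none of the checks failed. While pushing, the tool also felt an upward force, up to 19 N at the stop. The first move command was refused for its format, and nothing moved.

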